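# Load two bench scales for the morning cross-check

## Robot

A 7-joint arm with a two-finger parallel gripper is mounted at the origin on the work surface. World frame = base frame: x ahead of the robot, y to its left, z up, the work surface at z = 0. Lengths are in m, angles in rad, forces in N, time in s.
With the tool pointing down it reaches from about 0.4 to 0.85 m from the base axis. Payload 10.4 kg.
Tool frame: the origin (TCP) lies on the front face of the gripper's body, between the roots of the fingers; the fingertips stand 73 mm ahead of it and the grasp point (between the pads) lies 54 mm ahead of it; z points along the fingers, y is the line along which they close (so a half turn about z gives the same grasp; the last joint's range is limited). The gripper opens to 85 mm and grips with 20 to 120 N. Pads are 22 mm wide; open, the fingers measure 114 mm over their backs; the gripper's body (76 mm by 85 mm) begins 54 mm behind the grasp point. The pads swing forward as they close: fully open they stand 13 mm farther back than shut.
Start: joints at [-1.245, 0.332, -0.065, 1.46, 0.022, 1.35, -0.088], TCP at [0.214, 0.587, 0.304] pointing down, gripper open.
Joint ranges: [-2.6, 2.6], [-0.5, 2.12], [-1.47, 1.34], [0.16, 2.42], [-1.27, 4.41], [0.06, 2.06], [-2.6, 2.6]. Speed limits (rad/s): [2.22, 2.22, 2.79, 2.79, 3.14, 3.14, 3.14].

## Interface

Orientations are given as a unit quaternion [x, y, z, w].
In Python, from workcell import manip gives the robot as it stands.
- The arm moves only by the shell command python3 -m jog 'ROWS' [FORCE]. ROWS is JSON, a list of rows, each an object with "grip": the gripper command: -1 is fully open, 1 is shut, values between are in proportion; "slide": the shift along the tool's x, y, z in cm, a list of three; "yaw": the turn about the tool's z in rad. A call has 1 to 8 rows; each row shifts and turns the commanded pose from where the row before left it, along the tool's axes as they then stand; what a row does not reach is not made up. A row lasts 1/10 s, in which the tool goes at most 50 mm and 8.59 degrees, less where a joint would pass 70% of its speed; a pose out of reach is approached as far as the arm can. A call with a gripper value outside its range is refused whole. The fingers move at their own pace and stop on an object; FORCE is the grip in N (left out, the last holds). Time passes only in rows, so rows that do not move let the fingers close. It gives the time, the measured TCP pose, the force, the opening and the grip force at its end, in the units of the state.
- manip.get_obs(): the state, without advancing time (a new reading comes with each control period).
- manip.camera(name): name is "side" or "top"; returns the picture (480x640x3 uint8, blue, green, red); there is no depth.
- manip.calibration(name): a dict with "vfov" (degrees; the focal length in pixels is half the picture's height over the tangent of half this angle, whatever the lens; pixels are square), "cx", "cy" (the principal point, pixels), "camera_from_world" (4x4, takes a point from world to camera coordinates). Camera axes: x right, y down, z forward; pixel columns grow to the right and rows downward; lengths in m; the calibration is good to about 2 mm. A picture is of the moment at which its call begins. calibration takes no time and is no camera call.
- manip.hand_in(): hands the job in; it is judged then, once.
Trained networks look in the newest picture that a camera, given by its name, has taken for a name from the list of things; names that differ only in an ending like _2 or _b are one class to them, and where a whole thing is asked for, a point or a joint stands for the part that bears it (a point fixed in the world has none). Each returns a list of dicts, best first, with "conf" (0 to 1); they miss things now and then, are a little off and sometimes report something else, mostly with a low value. They report only what shows in the picture. A call takes as long as a camera call. They do not tell look-alikes from the thing itself.
- manip.masks_of(thing, camera): "region" (480x640 bool, what is visible of it) and "centre" ([column, row] in pixels, amid what is visible of it).
The state is a dict: "clock": time; "joint_pos": joint angles; "joint_velocities": joint speeds; "tau": joint torques, N m; "position": TCP position; "ee_rot": TCP orientation; "ft_force": force on the tool from outside, world axes, zero at the start; "torque": the same for the moment, N m; "grip_width": opening from 0.0 (shut) to 1.0 (fully open); "grasp_force": force on a finger pad.
Only numpy, scipy, OpenCV 4.12 (cv2) and the standard library are available. Lean on these libraries where they do the work, as an engineer would, in place of code of your own. Each camera call takes 0.05 s, during which the arm holds its last target. There are 200 camera calls.

## Task

Load the two bench scales for their cross-check, left and behind being as seen when facing a scale's display. On the scale with the square pan, set the wide disc weight in the middle of the pan, the narrow disc weight centred on top of it, and the short knobbed weight straight to the left of the stack; on the scale with the round pan, set the cup upright in the middle and the tall knobbed weight straight behind it. Each knobbed weight stands upright wholly on the pan, beside its neighbour without touching it; leave the bowl of coins and the ceramic dish where they are.

Things in the scene. Friction and masses are not known exactly. Their poses are not given: they have to be found in the camera images.
- square_scale: Fixed bench scale on the left or right, turned up to 0.2 rad: white case 190 wide (y), 38 high, from x=-130 to +95 mm, green display in front of the pan. Pan top 46 mm above the table. Origin at table level under the pan's centre; x points away from the display (behind), y to the left as one faces the display. Square steel pan, 170 by 170 mm.
- round_scale: Fixed bench scale on the left or right, turned up to 0.2 rad: white case 190 wide (y), 38 high, from x=-130 to +95 mm, green display in front of the pan. Pan top 46 mm above the table. Origin at table level under the pan's centre; x points away from the display (behind), y to the left as one faces the display. Round steel pan, 174 mm in diameter.
- wide_disc: Wide plain steel disc weight, 60 mm in diameter, 20 mm high, flat on both sides, about 0.43 kg. Origin: centre of the underside, z up.
- narrow_disc: Narrow plain steel disc weight, 40 mm in diameter, 20 mm high, flat on both sides, about 0.19 kg. Origin: centre of the underside, z up.
- short_weight: Short knobbed steel weight: round body 22 mm in diameter and 26 mm high, a neck and a 16 mm knob above it, 40 mm high in all, about 0.09 kg. Origin: centre of the underside, z up.
- tall_weight: Tall knobbed steel weight: round body 30 mm in diameter and 42 mm high, a neck and a 20 mm knob above it, 60 mm high in all, about 0.25 kg. Origin: centre of the underside, z up.
- cup: Empty straight-sided open aluminium cup, 50 mm outer diameter, 45 mm high, wall 3 mm, about 0.06 kg, standing mouth up. Origin: centre of the underside, z up.
- coin_bowl: Steel bowl full of gold-coloured coins, 120 mm across the rim, 48 mm high; a bystander at the far side of the table, to be left alone. Origin: centre of the underside, z up.
- ceramic_dish: White ceramic dish, 84 mm across, 40 mm high; a bystander at the left edge of the working area, to be left alone. Origin: centre of the underside, z up.
There are look-alikes about, which are no part of the job. Leave any orange look-alike of the narrow_disc alone. What is shaped like the wide_disc but green or yellow is not meant.

How it is judged:
By the outcome, as a careful person would: the job done as asked, in the order asked, and still so for the second after the job is handed in, with the robot touching nothing.
It also fails if it takes over 144 s, if anything falls off the work surface, if the arm or the gripper's body presses on something with over 40 N, if the wrist force passes 120 N, or if a joint passes its speed limit or range.

## Working session

There is one attempt and no reset: what is moved stays moved. The work goes in short steps, Python scripts to look and compute and a shell command to move; the robot and the scene stay as the last step left them, time stands still between calls to the robot, and variables do not carry over. Pictures are saved under pics/ and viewed, at most 14 in all, crops included, and the job is handed in when it is done.

```bash
mkdir -p pics; ls
python3 - <<'E'
from workcell import manip
import cv2
o=manip.get_obs()
for k in ("clock","position","ee_rot","ft_force","grip_width","joint_pos"): print(k,o[k])
for n in ("side","top"):
    cv2.imwrite(f"pics/{n}0.png",manip.camera(n)); c=manip.calibration(n); print(n,c)
E
```

```text
pics
clock 0.0
position [0.21351513 0.5871034  0.30310953]
ee_rot [ 1.73511551e-01  9.84831574e-01 -7.11176025e-04 -8.64684627e-05]
ft_force [ 0.19029323 -0.58552067 -0.21340347]
grip_width 0.9983513497899934
joint_pos [-1.24460435  0.33286987 -0.06468959  1.46095713  0.02160621  1.34989413
 -0.08850934]
side {'vfov': 56.3548108091135, 'cx': 318.5146855404154, 'cy': 244.762266434524, 'camera_from_world': array([[-0.9924355 , -0.12275343,  0.00183629,  0.60091328],
       [-0.08123602,  0.6454146 , -0.7595003 ,  0.08721615],
       [ 0.0920461 , -0.75390423, -0.65050436,  1.10370251],
       [ 0.        ,  0.        ,  0.        ,  1.        ]])}
top {'vfov': 50.417383048057054, 'cx': 309.33403708670664, 'cy': 235.69480943522922, 'camera_from_world': array([[ 0.02581666, -0.99952552,  0.0168    , -0.03040609],
       [-0.99609985, -0.0271393 , -0.08395561,  0.5717751 ],
       [ 0.08437171, -0.01456702, -0.99632787,  1.48602843],
       [ 0.        ,  0.        ,  0.        ,  1.        ]])}
```

View pics/top0.png

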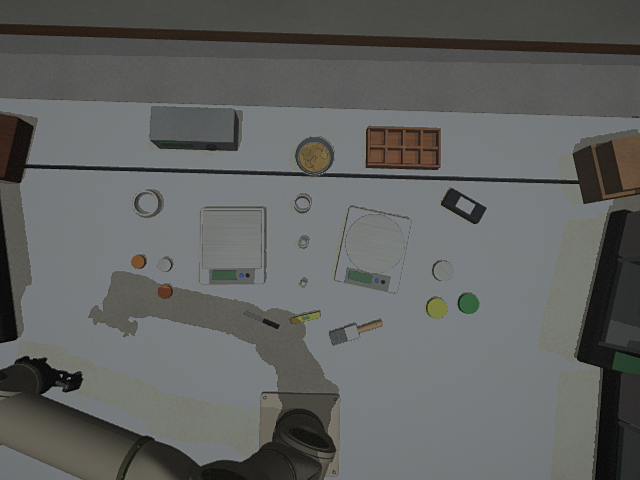

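View pics/side0.png

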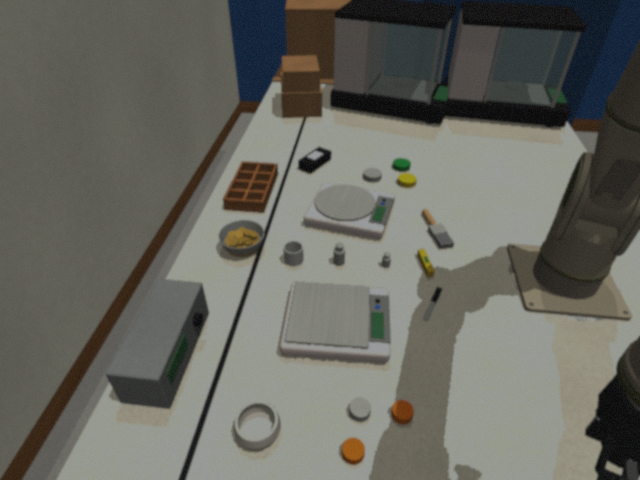

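The top view shows these things:
- **Square scale:** about (233,245), on the left. Its display faces the robot.
- **Round scale:** about (375,245), on the right.
- **Cup, tall weight, short weight:** (302,203), (303,242) and (304,282).
- **Narrow disc candidates:** grey (165,264), orange (138,262) and orange (165,291). The grey one is meant, because orange is excluded.
- **Wide disc candidates:** grey (442,270), yellow (437,308) and green (468,302). The grey one is meant.

I'll measure these next and make one enlarged crop to confirm.

```bash
cat > h.py <<'E'
from workcell import manip
import numpy as np, cv2
from scipy.optimize import minimize
def proj(P,n):
    c=manip.calibration(n); T=c["camera_from_world"]; f=240/np.tan(np.radians(c["vfov"]/2))
    q=P@T[:3,:3].T+T[:3,3]; return q[:,:2]/q[:,2:]*f+[c["cx"],c["cy"]]
def cyl(*rz): # (r,z)...
    a=np.linspace(0,2*np.pi,40,endpoint=False)
    return np.concatenate([np.c_[r*np.cos(a),r*np.sin(a),0*a+z] for r,z in rz])
def box(x0,x1,y0,y1,z0,z1): return np.array([[x,y,z] for x in(x0,x1) for y in(y0,y1) for z in(z0,z1)])
SQ=np.concatenate([box(-.13,.095,-.095,.095,0,.038),box(-.085,.085,-.085,.085,.04,.046)])
M=dict(wide_disc=cyl((.03,0),(.03,.02)),narrow_disc=cyl((.02,0),(.02,.02)),short_weight=cyl((.011,0),(.011,.026),(.008,.034),(.006,.04)),
 tall_weight=cyl((.015,0),(.015,.042),(.01,.052),(.007,.06)),cup=cyl((.025,0),(.025,.045)),
 square_scale=SQ,round_scale=np.concatenate([SQ[:8],cyl((.087,.042),(.087,.046))]),
 coin_bowl=cyl((.06,.048),(.035,0)),ceramic_dish=cyl((.042,0),(.042,.04)))
def hull(P,n):
    return cv2.convexHull(proj(P,n).astype(np.float32))[:,0]
def place(m,p):
    c,s=np.cos(p[2]),np.sin(p[2]); return m@np.array([[c,s,0],[-s,c,0],[0,0,1]])+[p[0],p[1],0 if len(p)<4 else p[3]]
def pick(t,n,guess):
    "mask of t nearest to the guessed world place; camera picture must be fresh"
    e=proj(np.array([guess]),n)[0]; L=[d for d in manip.masks_of(t,n)]
    L=[d for d in L if np.hypot(*(np.array(d["centre"])-e))<25]
    return max(L,key=lambda d:d["conf"]) if L else None
def iou(H,mask):
    im=np.zeros((480*4,640*4),np.uint8)
    cv2.fillConvexPoly(im,np.round((H+.5)*4).astype(np.int32),255)
    im=cv2.resize(im,(640,480),interpolation=cv2.INTER_AREA)/255.
    return np.minimum(im,mask).sum()/np.maximum(im,mask).sum()
def fit(t,masks,g,z=0,yaw=False):
    f=lambda p:-sum(iou(hull(place(M[t],[p[0],p[1],p[2] if yaw else 0,z]),n),m) for n,m in masks.items())
    x0=[g[0],g[1]]+([g[2]] if yaw else [])
    S=np.array([x0]+[np.array(x0)+np.eye(len(x0))[i]*(.012 if i<2 else .1) for i in range(len(x0))])
    r=minimize(f,x0,method="Nelder-Mead",options=dict(initial_simplex=S,xatol=2e-4,fatol=1e-4)); return r.x,-r.fun
def ground(px,n,z):
    c=manip.calibration(n); T=c["camera_from_world"]; f=240/np.tan(np.radians(c["vfov"]/2))
    R=T[:3,:3]; o=-R.T@T[:3,3]; d=R.T@np.array([(px[0]-c["cx"])/f,(px[1]-c["cy"])/f,1]); return o+d*(z-o[2])/d[2]
E
python3 - <<'E'
from h import *
a=manip.camera("top");b=manip.camera("side")
G=dict(wide_disc=(442,270),narrow_disc=(165,264),short_weight=(304,282),tall_weight=(303,242),cup=(302,203),square_scale=(233,245),round_scale=(374,250),coin_bowl=(314,155),ceramic_dish=(147,203))
for t,px in G.items():
    g=ground(px,"top",.02); ms={}
    for n in("top","side"):
        d=pick(t,n,g)
        if d: ms[n]=d["region"]
    y="scale" in t
    out=[]
    for S in [ms]+[{k:v} for k,v in ms.items()]:
        x,q=fit(t,S,[g[0],g[1],0],yaw=y); out.append((np.round(x,4).tolist(),round(q/len(S),2)))
    print(t,list(ms),out)
c1=cv2.resize(a[245:310,120:200],None,fx=4.8,fy=4.8,interpolation=2);c2=cv2.resize(a[245:325,415:490],None,fx=4,fy=4,interpolation=2)
c2=cv2.resize(c2,(c1.shape[1],int(320*c1.shape[1]/300)))[:c1.shape[0]]
cv2.imwrite("pics/discs.png",np.hstack([c1,c2]))
print(manip.get_obs()["clock"])
E
```

```text
wide_disc ['top', 'side'] [([0.4811, -0.4139], np.float64(0.9)), ([0.4809, -0.4134], np.float64(0.94)), ([0.4823, -0.4184], np.float64(0.89))]
narrow_disc ['top', 'side'] [([0.4788, 0.4096], np.float64(0.85)), ([0.4771, 0.4109], np.float64(0.8)), ([0.4788, 0.409], np.float64(0.93))]
short_weight ['top', 'side'] [([0.4339, -0.0017], np.float64(0.66)), ([0.4324, -0.001], np.float64(0.43)), ([0.4343, -0.0026], np.float64(0.89))]
tall_weight ['top', 'side'] [([0.5536, 0.0027], np.float64(0.89)), ([0.5524, 0.0024], np.float64(0.89)), ([0.5543, 0.002], np.float64(0.91))]
cup ['side'] [([0.6711, 0.0068], np.float64(0.93)), ([0.6711, 0.0068], np.float64(0.93))]
square_scale ['top', 'side'] [([0.556, 0.211, 0.0364], np.float64(0.95)), ([0.5563, 0.2124, 0.0283], np.float64(0.97)), ([0.5563, 0.204, 0.019], np.float64(0.95))]
round_scale ['top', 'side'] [([0.5543, -0.2056, -0.1744], np.float64(0.94)), ([0.5544, -0.205, -0.1693], np.float64(0.98)), ([0.5547, -0.2161, -0.1649], np.float64(0.92))]
coin_bowl ['top', 'side'] [([0.8111, -0.0225], np.float64(0.96)), ([0.811, -0.0222], np.float64(0.96)), ([0.8115, -0.0225], np.float64(0.95))]
ceramic_dish ['top', 'side'] [([0.6562, 0.4683], np.float64(0.82)), ([0.6547, 0.468], np.float64(0.85)), ([0.6608, 0.4631], np.float64(0.81))]
1.1
```

View pics/discs.png

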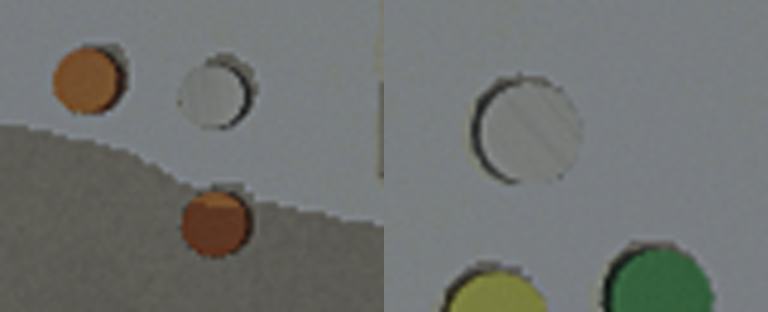

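The crop confirms it: the plain grey narrow disc (left panel, between the two orange ones) and the grey wide disc (right panel, above the yellow and green) are the ones meant. I'll start by aligning the tool with the world axes (tool x = −X, tool y = +Y), then move over the wide disc.

```bash
cat > go.py <<'E'
# go.py X Y Z [yawdeg of tool y]: remaining shift in tool axes (cm)
import sys; from h import *; from scipy.spatial.transform import Rotation as R
o=manip.get_obs(); r=R.from_quat(o["ee_rot"]); t=np.array([float(v) for v in sys.argv[1:4]])
m=r.as_matrix(); a=np.degrees(np.arctan2(m[1,1],m[0,1]))
print("t",round(o["clock"],2),"pos",o["position"].round(4),"slide cm",(r.inv().apply(t-o["position"])*100).round(2),"tool-y deg",a.round(2),"tool z",m[:,2].round(3),"w",round(o["grip_width"],3),"F",o["ft_force"].round(1),"gf",round(float(o["grasp_force"]),1))
E
python3 -m jog '[{"grip":-1,"slide":[0,0,0],"yaw":-0.117},{"grip":-1,"slide":[0,0,0],"yaw":-0.116},{"grip":-1,"slide":[0,0,0],"yaw":-0.116},{"grip":-1,"slide":[-4,-2.5,0],"yaw":0},{"grip":-1,"slide":[-4,-2.5,0],"yaw":0},{"grip":-1,"slide":[-4,-2.5,0],"yaw":0},{"grip":-1,"slide":[-4,-2.5,0],"yaw":0},{"grip":-1,"slide":[-4,-2.5,0],"yaw":0}]' 30
python3 go.py 0.481 -0.4135 0.2
```

```text
clock: 1.9
position: [0.415, 0.4612, 0.3042]
ee_rot: [-0.0, 1.0, 0.0, 0.0]
ft_force: [0.6, 0.3, 0.1]
grip_width: 1.002
grasp_force: 0.0
t 1.9 pos [0.415  0.4612 0.3042] slide cm [ -6.56 -87.48  10.38] tool-y deg 90.02 tool z [ 0.  0. -1.] w 1.002 F [0.6 0.3 0.1] gf 0.0
```

```bash
python3 -m jog '[{"grip":-1,"slide":[-0.8,-4.9,0],"yaw":0},{"grip":-1,"slide":[-0.8,-4.9,0],"yaw":0},{"grip":-1,"slide":[-0.8,-4.9,0],"yaw":0},{"grip":-1,"slide":[-0.8,-4.9,0],"yaw":0},{"grip":-1,"slide":[-0.8,-4.9,0],"yaw":0},{"grip":-1,"slide":[-0.8,-4.9,0],"yaw":0},{"grip":-1,"slide":[-0.8,-4.9,0],"yaw":0},{"grip":-1,"slide":[-0.8,-4.9,0],"yaw":0}]' >/dev/null
python3 -m jog '[{"grip":-1,"slide":[0,-4.9,0],"yaw":0},{"grip":-1,"slide":[0,-4.9,0],"yaw":0},{"grip":-1,"slide":[0,-4.9,0],"yaw":0},{"grip":-1,"slide":[0,-4.9,0],"yaw":0},{"grip":-1,"slide":[0,-4.9,0],"yaw":0},{"grip":-1,"slide":[0,-4.9,0],"yaw":0},{"grip":-1,"slide":[0,-4.9,0],"yaw":0},{"grip":-1,"slide":[0,-4.9,0],"yaw":0}]' >/dev/null
python3 -m jog '[{"grip":-1,"slide":[0,-3,3],"yaw":0},{"grip":-1,"slide":[0,-3,3],"yaw":0},{"grip":-1,"slide":[0,-3,3],"yaw":0},{"grip":-1,"slide":[0,0,0],"yaw":0},{"grip":-1,"slide":[0,0,0],"yaw":0}]' >/dev/null
python3 go.py 0.481 -0.4135 0.077
python3 - <<'E'
from h import *
# pan centres from edges: look at pan colour in a crop
a=manip.camera("top"); cv2.imwrite("pics/t1.png",cv2.resize(a[190:310,180:500],None,fx=2.5,fy=2.5,interpolation=2)); 
for n,p in (("sq",[.556,.2118,.03]),("rd",[.5545,-.2053,-.17])):
    m=cyl((.087,.046)) if n=="rd" else box(-.085,.085,-.085,.085,.046,.046)
    h=hull(place(m,p),"top"); cv2.polylines(a,[np.round(h*8).astype(np.int32)],True,(0,0,255),1,shift=3)
    h=hull(place(M["square_scale"][:8],p),"top"); cv2.polylines(a,[np.round(h*8).astype(np.int32)],True,(0,255,0),1,shift=3)
cv2.imwrite("pics/t2.png",np.vstack([cv2.resize(a[195:300,190:280],None,fx=4,fy=4,interpolation=2),]) if 0 else np.hstack([cv2.resize(a[195:300,190:280],None,fx=4,fy=4,interpolation=2),cv2.resize(a[195:300,328:418],None,fx=4,fy=4,interpolation=2)]))
E
```

```text
t 4.0 pos [ 0.4774 -0.4118  0.2132] slide cm [-0.39 -0.17 13.62] tool-y deg 89.94 tool z [-0.002  0.001 -1.   ] w 1.0 F [ 0.4 -0.2 -0.2] gf 0.0
```

View pics/t2.png

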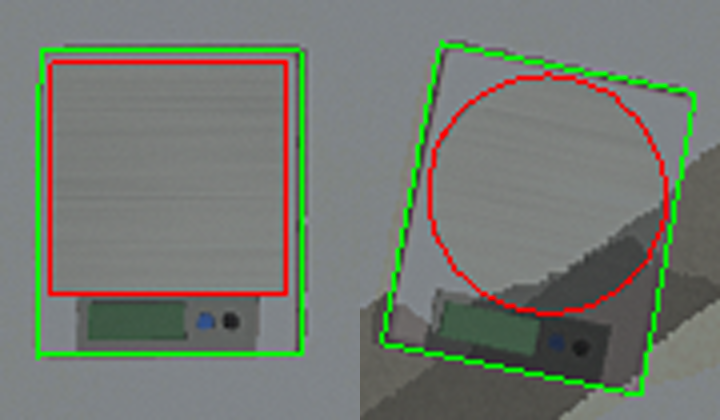

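The overlays sit on both pans and cases, so the scale poses are good. I'll go down and grip the wide disc.

```bash
python3 -m jog '[{"grip":-1,"slide":[-0.4,-0.2,4],"yaw":0},{"grip":-1,"slide":[0,0,4],"yaw":0},{"grip":-1,"slide":[0,0,3],"yaw":0},{"grip":-1,"slide":[0,0,2.6],"yaw":0},{"grip":-1,"slide":[0,0,0],"yaw":0},{"grip":-1,"slide":[0,0,0],"yaw":0}]' 
python3 -m jog '[{"grip":1,"slide":[0,0,0],"yaw":0},{"grip":1,"slide":[0,0,0],"yaw":0},{"grip":1,"slide":[0,0,0],"yaw":0},{"grip":1,"slide":[0,0,0],"yaw":0},{"grip":1,"slide":[0,0,0],"yaw":0},{"grip":1,"slide":[0,0,0],"yaw":0}]' 50
python3 go.py 0.481 -0.4135 0.077
```

```text
clock: 4.65
position: [0.4829, -0.4132, 0.0796]
ee_rot: [-0.001, 1.0, -0.0, 0.001]
ft_force: [1.7, -0.6, 1.5]
grip_width: 0.997
grasp_force: 0.0
clock: 5.25
position: [0.4828, -0.4142, 0.0806]
ee_rot: [-0.0, 1.0, -0.001, 0.002]
ft_force: [-2.3, 3.0, 13.2]
grip_width: 0.672
grasp_force: 50.7
t 5.25 pos [ 0.4828 -0.4142  0.0806] slide cm [0.18 0.07 0.35] tool-y deg 90.02 tool z [ 0.003 -0.001 -1.   ] w 0.672 F [-2.3  3.  13.2] gf 50.7
```

```bash
python3 -m jog '[{"grip":1,"slide":[0,0,-2],"yaw":0},{"grip":1,"slide":[0,0,-4],"yaw":0},{"grip":1,"slide":[0,0,-4],"yaw":0},{"grip":1,"slide":[0,0,-3],"yaw":0},{"grip":1,"slide":[-0.5,4,0],"yaw":0},{"grip":1,"slide":[-0.5,4.5,0],"yaw":0},{"grip":1,"slide":[-0.5,4.5,0],"yaw":0},{"grip":1,"slide":[-0.5,4.5,0],"yaw":0}]' 
python3 -m jog '[{"grip":1,"slide":[-0.5,4.5,0],"yaw":0},{"grip":1,"slide":[-0.5,4.5,0],"yaw":0},{"grip":1,"slide":[-0.5,4.5,0],"yaw":0},{"grip":1,"slide":[-0.5,4.5,0],"yaw":0},{"grip":1,"slide":[-0.5,4.5,0],"yaw":0},{"grip":1,"slide":[-0.5,4.5,0],"yaw":0},{"grip":1,"slide":[-0.5,4.5,0],"yaw":0},{"grip":1,"slide":[-0.5,4.5,0],"yaw":0}]' 
python3 -m jog '[{"grip":1,"slide":[-0.5,4.5,0],"yaw":0},{"grip":1,"slide":[-0.5,3,0],"yaw":0},{"grip":1,"slide":[0,1,0],"yaw":0},{"grip":1,"slide":[0,0,0],"yaw":0},{"grip":1,"slide":[0,0,0],"yaw":0}]' >/dev/null
python3 go.py 0.5578 0.2122 0.127
```

```text
clock: 6.05
position: [0.5016, -0.2368, 0.2084]
ee_rot: [0.0, 1.0, 0.0, 0.0]
ft_force: [0.7, 0.6, -3.6]
grip_width: 0.665
grasp_force: 55.4
clock: 6.85
position: [0.5415, 0.1231, 0.2087]
ee_rot: [0.0, 1.0, 0.0, 0.0]
ft_force: [1.0, -0.0, -4.0]
grip_width: 0.669
grasp_force: 55.4
t 7.35 pos [0.5518 0.2047 0.2081] slide cm [-0.6   0.75  8.11] tool-y deg 89.92 tool z [ 0.    -0.001 -1.   ] w 0.67 F [-0.2 -1.  -3.7] gf 55.4
```

```bash
python3 -m jog '[{"grip":1,"slide":[-0.6,0.7,2],"yaw":0},{"grip":1,"slide":[0,0,3],"yaw":0},{"grip":1,"slide":[0,0,1.5],"yaw":0},{"grip":1,"slide":[0,0,0.8],"yaw":0},{"grip":1,"slide":[0,0,0],"yaw":0},{"grip":1,"slide":[0,0,0],"yaw":0}]' >/dev/null
python3 go.py 0.5578 0.2122 0.127
```

```text
t 7.95 pos [0.5583 0.2131 0.136 ] slide cm [ 0.05 -0.09  0.9 ] tool-y deg 89.97 tool z [ 0.001  0.001 -1.   ] w 0.672 F [-0.2 -0.4 -3.8] gf 55.4
```

```bash
python3 -m jog '[{"grip":1,"slide":[0,-0.05,0.5],"yaw":0},{"grip":1,"slide":[0,0,0.2],"yaw":0},{"grip":1,"slide":[0,0,0],"yaw":0}]' 
python3 -m jog '[{"grip":1,"slide":[0,0,0.1],"yaw":0},{"grip":1,"slide":[0,0,0.1],"yaw":0},{"grip":1,"slide":[0,0,0],"yaw":0}]'
```

```text
clock: 8.25
position: [0.5576, 0.2129, 0.1279]
ee_rot: [-0.0, 1.0, 0.0, -0.0]
ft_force: [0.1, 0.3, -4.3]
grip_width: 0.672
grasp_force: 55.4
clock: 8.55
position: [0.5578, 0.2131, 0.1267]
ee_rot: [-0.0, 1.0, 0.0, 0.0]
ft_force: [-3.3, -1.1, 4.7]
grip_width: 0.667
grasp_force: 56.1
```

```bash
python3 -m jog '[{"grip":0.1,"slide":[0,0,0],"yaw":0},{"grip":-0.45,"slide":[0,0,0],"yaw":0},{"grip":-1,"slide":[0,0,0],"yaw":0},{"grip":-1,"slide":[0,0,0],"yaw":0},{"grip":-1,"slide":[0,0,0],"yaw":0}]' 
python3 -m jog '[{"grip":-1,"slide":[0,0,-2],"yaw":0},{"grip":-1,"slide":[0,0,-4],"yaw":0},{"grip":-1,"slide":[0,0,-4],"yaw":0},{"grip":-1,"slide":[1,4.5,0],"yaw":0},{"grip":-1,"slide":[1,4.5,0],"yaw":0},{"grip":-1,"slide":[1,4.5,0],"yaw":0},{"grip":-0.45,"slide":[1,4.5,0],"yaw":0},{"grip":-0.45,"slide":[1.5,1,0],"yaw":0}]' 
python3 -m jog '[{"grip":-0.45,"slide":[2,0,0],"yaw":0},{"grip":-0.45,"slide":[0,0,0],"yaw":0}]' >/dev/null
python3 - <<'E'
from h import *
a=manip.camera("top");b=manip.camera("side")
def see(t,g,z):
    ms={n:d["region"] for n in("top","side") if (d:=pick(t,n,g))}
    for S in [{k:v} for k,v in ms.items()]:
        x,q=fit(t,S,g,z=z); print(t,list(S),x.round(4),round(q/len(S),2))
see("wide_disc",(.556,.2122,.056),.046)
see("narrow_disc",(.478,.41,.01),0)
E
python3 go.py 0.478 0.410 0.085
```

```text
clock: 9.05
position: [0.5578, 0.213, 0.1259]
ee_rot: [-0.0, 1.0, 0.0, 0.0]
ft_force: [-0.1, 0.1, 0.8]
grip_width: 0.997
grasp_force: 0.0
clock: 9.85
position: [0.5002, 0.4088, 0.2252]
ee_rot: [-0.003, 1.0, 0.001, -0.0]
ft_force: [-0.4, -0.2, -0.3]
grip_width: 0.734
grasp_force: 0.0
wide_disc ['top'] [0.554  0.2123] 0.94
wide_disc ['side'] [0.5575 0.2116] 0.93
narrow_disc ['top'] [0.4714 0.406 ] 0.38
narrow_disc ['side'] [0.4783 0.4092] 0.94
t 10.35 pos [0.4835 0.4023 0.226 ] slide cm [ 0.55  0.77 14.09] tool-y deg 89.94 tool z [ 0. -0. -1.] w 0.725 F [-0.2 -0.7  0. ] gf 0.0
```

```bash
python3 -m jog '[{"grip":-0.45,"slide":[0.5,0.75,4],"yaw":0},{"grip":-0.45,"slide":[0,0,4],"yaw":0},{"grip":-0.45,"slide":[0,0,3.5],"yaw":0},{"grip":-0.45,"slide":[0,0,2.1],"yaw":0},{"grip":-0.45,"slide":[0,0,0],"yaw":0},{"grip":-0.45,"slide":[0,0,0],"yaw":0}]' 
python3 go.py 0.4785 0.4095 0.090
```

```text
clock: 10.95
position: [0.4783, 0.4103, 0.0905]
ee_rot: [0.0, 1.0, 0.0, 0.0]
ft_force: [-0.2, -0.1, 0.6]
grip_width: 0.723
grasp_force: 0.0
t 10.95 pos [0.4783 0.4103 0.0905] slide cm [-0.02 -0.08  0.05] tool-y deg 89.97 tool z [ 0.  0. -1.] w 0.723 F [-0.2 -0.1  0.6] gf 0.0
```

```bash
python3 -m jog '[{"grip":1,"slide":[0,0,0],"yaw":0},{"grip":1,"slide":[0,0,0],"yaw":0},{"grip":1,"slide":[0,0,0],"yaw":0},{"grip":1,"slide":[0,0,0],"yaw":0},{"grip":1,"slide":[0,0,0],"yaw":0},{"grip":1,"slide":[0,0,0],"yaw":0}]' 40
python3 -m jog '[{"grip":1,"slide":[0,0,-2],"yaw":0},{"grip":1,"slide":[0,0,-4],"yaw":0},{"grip":1,"slide":[0,0,-4],"yaw":0},{"grip":1,"slide":[-1.9,-4.5,0],"yaw":0},{"grip":1,"slide":[-1.9,-4.5,0],"yaw":0},{"grip":1,"slide":[-1.9,-4.5,0],"yaw":0},{"grip":1,"slide":[-1.9,-4.5,0],"yaw":0},{"grip":1,"slide":[0,-1.5,0],"yaw":0}]' 
python3 -m jog '[{"grip":1,"slide":[0,0,0],"yaw":0},{"grip":1,"slide":[0,0,0],"yaw":0}]' >/dev/null
python3 go.py 0.5555 0.2122 0.160
```

```text
clock: 11.55
position: [0.4794, 0.4108, 0.0928]
ee_rot: [0.0, 1.0, 0.001, 0.002]
ft_force: [0.8, -1.6, 10.3]
grip_width: 0.001
grasp_force: 5.5
clock: 12.35
position: [0.5564, 0.2091, 0.1914]
ee_rot: [0.004, 1.0, -0.001, 0.002]
ft_force: [0.5, -0.8, 0.0]
grip_width: -0.0
grasp_force: 0.0
t 12.55 pos [0.5535 0.2165 0.1906] slide cm [-0.19 -0.43  3.06] tool-y deg 90.04 tool z [ 0.001  0.001 -1.   ] w -0.002 F [-0.1  1.2 -0.2] gf 0.0
```

The grip missed: the fingers closed over the disc's top, and the tips only reach 73 mm when shut. I'll go back, check the disc's position and grip lower.

```bash
python3 -m jog '[{"grip":-0.45,"slide":[1.9,4.5,0],"yaw":0},{"grip":-0.45,"slide":[1.9,4.5,0],"yaw":0},{"grip":-0.45,"slide":[1.9,4.5,0],"yaw":0},{"grip":-0.45,"slide":[1.9,4.5,0],"yaw":0},{"grip":-0.45,"slide":[0,1.5,0],"yaw":0},{"grip":-0.45,"slide":[0,0,0],"yaw":0}]' >/dev/null
python3 - <<'E'
from h import *
a=manip.camera("top");b=manip.camera("side")
def see(t,g,z):
    ms={n:d["region"] for n in("top","side") if (d:=pick(t,n,g))}
    for S in [{k:v} for k,v in ms.items()]:
        x,q=fit(t,S,g,z=z); print(t,list(S),x.round(4),round(q/len(S),2))
see("narrow_disc",(.478,.41,.01),0)
E
python3 go.py 0.4785 0.4095 0.075
```

```text
narrow_disc ['side'] [0.4788 0.4096] 0.96
t 13.35 pos [0.4782 0.4093 0.19  ] slide cm [-0.02  0.02 11.5 ] tool-y deg 89.93 tool z [ 0. -0. -1.] w 0.723 F [ 0.8  0.1 -0.1] gf 0.0
```

The disc hasn't moved. I'll go down to TCP z 0.075.

```bash
python3 -m jog '[{"grip":-0.45,"slide":[0,0,4],"yaw":0},{"grip":-0.45,"slide":[0,0,4],"yaw":0},{"grip":-0.45,"slide":[0,0,2.2],"yaw":0},{"grip":-0.45,"slide":[0,0,1.2],"yaw":0},{"grip":-0.45,"slide":[0,0,0],"yaw":0},{"grip":-0.45,"slide":[0,0,0],"yaw":0}]' 
python3 -m jog '[{"grip":1,"slide":[0,0,0],"yaw":0},{"grip":1,"slide":[0,0,0],"yaw":0},{"grip":1,"slide":[0,0,0],"yaw":0},{"grip":1,"slide":[0,0,0],"yaw":0},{"grip":1,"slide":[0,0,0],"yaw":0},{"grip":1,"slide":[0,0,0],"yaw":0}]' 40
python3 go.py 0.4785 0.4095 0.075
```

```text
clock: 13.95
position: [0.4785, 0.4104, 0.0772]
ee_rot: [0.0, 1.0, 0.001, 0.001]
ft_force: [0.6, 0.4, 1.1]
grip_width: 0.728
grasp_force: 0.0
clock: 14.55
position: [0.4783, 0.411, 0.0777]
ee_rot: [-0.0, 1.0, 0.001, 0.001]
ft_force: [-0.7, -1.7, 5.8]
grip_width: 0.45
grasp_force: 39.8
t 14.55 pos [0.4783 0.411  0.0777] slide cm [-0.02 -0.15  0.27] tool-y deg 90.01 tool z [ 0.002  0.002 -1.   ] w 0.45 F [-0.7 -1.7  5.8] gf 39.8
```

```bash
python3 -m jog '[{"grip":1,"slide":[0,0,-3],"yaw":0},{"grip":1,"slide":[0,0,-4],"yaw":0},{"grip":1,"slide":[0,0,-4],"yaw":0},{"grip":1,"slide":[-1.9,-4.5,0],"yaw":0},{"grip":1,"slide":[-1.9,-4.5,0],"yaw":0},{"grip":1,"slide":[-1.9,-4.5,0],"yaw":0},{"grip":1,"slide":[-1.9,-4.5,0],"yaw":0},{"grip":1,"slide":[0,-1.5,0],"yaw":0}]' >/dev/null
python3 -m jog '[{"grip":1,"slide":[0,0,0],"yaw":0},{"grip":1,"slide":[0,0,0],"yaw":0}]' 
python3 go.py 0.5555 0.2122 0.144
```

```text
clock: 15.55
position: [0.5534, 0.2163, 0.1863]
ee_rot: [-0.0, 1.0, 0.001, 0.0]
ft_force: [-0.4, 0.3, -1.9]
grip_width: 0.445
grasp_force: 41.3
t 15.55 pos [0.5534 0.2163 0.1863] slide cm [-0.21 -0.41  4.23] tool-y deg 90.03 tool z [ 0.     0.001 -1.   ] w 0.445 F [-0.4  0.3 -1.9] gf 41.3
```

```bash
python3 -m jog '[{"grip":1,"slide":[-0.2,-0.4,1],"yaw":0},{"grip":1,"slide":[0,0,1.5],"yaw":0},{"grip":1,"slide":[0,0,0.8],"yaw":0},{"grip":1,"slide":[0,0,0.3],"yaw":0},{"grip":1,"slide":[0,0,0],"yaw":0},{"grip":1,"slide":[0,0,0],"yaw":0}]' 
python3 -m jog '[{"grip":1,"slide":[0,0,0.2],"yaw":0},{"grip":1,"slide":[0,0,0.2],"yaw":0},{"grip":1,"slide":[0,0,0],"yaw":0}]'
```

```text
clock: 16.15
position: [0.5558, 0.2116, 0.1501]
ee_rot: [-0.0, 1.0, 0.0, 0.0]
ft_force: [-0.2, -0.0, -1.7]
grip_width: 0.444
grasp_force: 41.3
clock: 16.45
position: [0.5556, 0.2114, 0.1458]
ee_rot: [-0.0, 1.0, 0.0, -0.0]
ft_force: [-0.4, 0.3, -1.5]
grip_width: 0.443
grasp_force: 41.3
```

```bash
python3 -m jog '[{"grip":1,"slide":[0,0.05,0.1],"yaw":0},{"grip":1,"slide":[0,0,0.1],"yaw":0},{"grip":1,"slide":[0,0,0],"yaw":0}]'
```

```text
clock: 16.75
position: [0.5557, 0.212, 0.1439]
ee_rot: [-0.0, 1.0, 0.0, 0.0]
ft_force: [-0.8, 0.1, -2.0]
grip_width: 0.446
grasp_force: 41.3
```

```bash
python3 -m jog '[{"grip":1,"slide":[0,0,0.1],"yaw":0},{"grip":1,"slide":[0,0,0],"yaw":0}]'; python3 -m jog '[{"grip":1,"slide":[0,0,0.05],"yaw":0},{"grip":1,"slide":[0,0,0],"yaw":0}]'
```

```text
clock: 16.95
position: [0.5557, 0.212, 0.1437]
ee_rot: [-0.0, 1.0, 0.0, 0.0]
ft_force: [-3.4, -1.2, 7.3]
grip_width: 0.448
grasp_force: 42.1
clock: 17.15
position: [0.5558, 0.212, 0.1437]
ee_rot: [-0.0, 1.0, 0.0, 0.0]
ft_force: [-6.0, -2.1, 11.6]
grip_width: 0.447
grasp_force: 42.6
```

```bash
python3 -m jog '[{"grip":1,"slide":[0,0,-0.1],"yaw":0},{"grip":0.0,"slide":[0,0,0],"yaw":0},{"grip":-0.4,"slide":[0,0,0],"yaw":0},{"grip":-0.6,"slide":[0,0,0],"yaw":0},{"grip":-0.6,"slide":[0,0,0],"yaw":0}]'
python3 -m jog '[{"grip":-0.6,"slide":[0,0,-2],"yaw":0},{"grip":-0.6,"slide":[0,0,-4],"yaw":0},{"grip":-0.6,"slide":[2.4,-4.3,0],"yaw":0},{"grip":-0.6,"slide":[2.4,-4.3,0],"yaw":0},{"grip":-0.6,"slide":[2.4,-4.3,0],"yaw":0},{"grip":-0.6,"slide":[2.4,-4.3,0],"yaw":0},{"grip":-0.6,"slide":[2.4,-4.3,0],"yaw":0},{"grip":-0.6,"slide":[0,0,0],"yaw":0}]'
python3 - <<'E'
from h import *
a=manip.camera("top");b=manip.camera("side")
def see(t,g,z):
    ms={n:d["region"] for n in("top","side") if (d:=pick(t,n,g))}
    for S in [{k:v} for k,v in ms.items()]:
        x,q=fit(t,S,g,z=z); print(t,list(S),x.round(4),round(q/len(S),2))
see("wide_disc",(.556,.2122,.056),.046)
see("narrow_disc",(.556,.212,.076),.066)
print(manip.get_obs()["joint_pos"].round(2))
cv2.imwrite("pics/s3.png",np.hstack([cv2.resize(b[270:370,270:400],None,fx=3,fy=3),cv2.resize(a[195:295,195:275],None,fx=3,fy=3)]))
E
python3 go.py 0.434 -0.002 0.09
```

```text
clock: 17.65
position: [0.5557, 0.212, 0.1434]
ee_rot: [-0.0, 1.0, 0.0, 0.0]
ft_force: [-0.6, -0.4, 0.6]
grip_width: 0.798
grasp_force: 0.0
clock: 18.45
position: [0.4332, -0.0082, 0.2033]
ee_rot: [0.003, 1.0, 0.0, -0.0]
ft_force: [0.8, 0.2, 0.2]
grip_width: 0.802
grasp_force: 0.0
wide_disc ['top'] [0.5549 0.2139] 0.54
wide_disc ['side'] [0.5578 0.2135] 0.51
narrow_disc ['top'] [0.5544 0.2117] 0.92
narrow_disc ['side'] [0.5559 0.2101] 0.95
[-0.6  -0.02  0.5   2.08  0.01  1.08  1.47]
t 18.75 pos [ 0.4362 -0.0021  0.2034] slide cm [2.200e-01 1.000e-02 1.134e+01] tool-y deg 90.11 tool z [ 0. -0. -1.] w 0.798 F [ 0.3  0.1 -0.3] gf 0.0
```

View pics/s3.png

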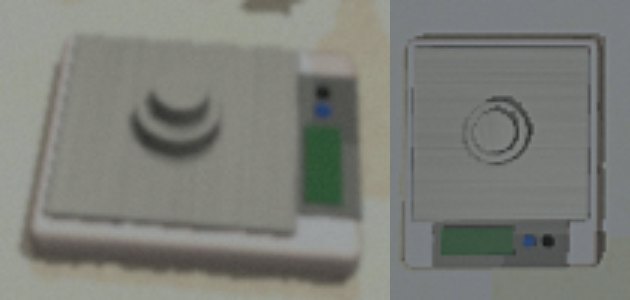

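```bash
python3 -m jog '[{"grip":-0.6,"slide":[0,0,0],"yaw":-0.14},{"grip":-0.6,"slide":[0,0,0],"yaw":-0.14}]'; python3 -c "
from workcell import manip;print(manip.get_obs()['joint_pos'].round(2))"
```

```text
clock: 18.95
position: [0.4361, -0.0023, 0.2032]
ee_rot: [-0.143, 0.99, -0.0, -0.0]
ft_force: [-0.8, 0.1, -0.6]
grip_width: 0.798
grasp_force: 0.0
[-0.6  -0.02  0.5   2.08  0.01  1.08  1.75]
```

```bash
python3 -m jog '[{"grip":-0.6,"slide":[0,0,0],"yaw":0.145},{"grip":-0.6,"slide":[0,0,0],"yaw":0.145},{"grip":-0.6,"slide":[0,0,0],"yaw":0.145},{"grip":-0.6,"slide":[0,0,0],"yaw":0.145},{"grip":-0.6,"slide":[0,0,0],"yaw":0.145},{"grip":-0.6,"slide":[0,0,0],"yaw":0.145},{"grip":-0.6,"slide":[0,0,0],"yaw":0.145},{"grip":-0.6,"slide":[0,0,0],"yaw":0.145}]' >/dev/null
python3 -m jog '[{"grip":-0.6,"slide":[0,0,0],"yaw":0.145},{"grip":-0.6,"slide":[0,0,0],"yaw":0.145},{"grip":-0.6,"slide":[0,0,0],"yaw":0.145},{"grip":-0.6,"slide":[0,0,0],"yaw":0.145},{"grip":-0.6,"slide":[0,0,0],"yaw":0.111},{"grip":-0.6,"slide":[0,0,0],"yaw":0},{"grip":-0.6,"slide":[0,0,0],"yaw":0}]'
python3 - <<'E'
from h import *
a=manip.camera("top");b=manip.camera("side")
ms={n:d["region"] for n in("top","side") if (d:=pick("short_weight",n,(.434,-.002,.02)))}
for n in ms: print(n,fit("short_weight",{n:ms[n]},(.434,-.002)))
E
python3 go.py 0.434 -0.002 0.085
```

```text
clock: 20.45
position: [0.4359, -0.0026, 0.2032]
ee_rot: [0.706, 0.709, -0.0, -0.0]
ft_force: [-0.3, 0.6, 1.1]
grip_width: 0.796
grasp_force: 0.0
side (array([ 0.43394722, -0.00047114]), np.float64(0.8443931057543241))
t 20.65 pos [ 0.4358 -0.003   0.2034] slide cm [ 0.1  -0.18 11.84] tool-y deg 0.1 tool z [-0. -0. -1.] w 0.8 F [ 0.6  1.4 -0.4] gf 0.0
```

```bash
python3 -m jog '[{"grip":-0.6,"slide":[0.15,-0.2,4],"yaw":0},{"grip":-0.6,"slide":[0,0,4],"yaw":0},{"grip":-0.6,"slide":[0,0,3],"yaw":0},{"grip":-0.6,"slide":[0,0,1.6],"yaw":0},{"grip":-0.6,"slide":[0,0,0],"yaw":0},{"grip":-0.6,"slide":[0,0,0],"yaw":0}]'
python3 -m jog '[{"grip":1,"slide":[0,0,0],"yaw":0},{"grip":1,"slide":[0,0,0],"yaw":0},{"grip":1,"slide":[0,0,0],"yaw":0},{"grip":1,"slide":[0,0,0],"yaw":0},{"grip":1,"slide":[0,0,0],"yaw":0},{"grip":1,"slide":[0,0,0],"yaw":0},{"grip":1,"slide":[0,0,0],"yaw":0}]' 25
python3 go.py 0.434 -0.0015 0.077
```

```text
clock: 21.25
position: [0.434, -0.0016, 0.0778]
ee_rot: [0.707, 0.707, -0.0, 0.0]
ft_force: [0.6, 0.0, -0.3]
grip_width: 0.799
grasp_force: 0.0
clock: 21.95
position: [0.4342, -0.0014, 0.0781]
ee_rot: [0.707, 0.707, 0.001, 0.0]
ft_force: [-1.9, 0.8, 7.5]
grip_width: 0.246
grasp_force: 25.8
t 21.95 pos [ 0.4342 -0.0014  0.0781] slide cm [-0.01 -0.02  0.11] tool-y deg 0.01 tool z [ 0.001  0.001 -1.   ] w 0.246 F [-1.9  0.8  7.5] gf 25.8
```

```bash
python3 -m jog '[{"grip":1,"slide":[0,0,-3],"yaw":0},{"grip":1,"slide":[0,0,-4.5],"yaw":0},{"grip":1,"slide":[0,0,-4.5],"yaw":0},{"grip":1,"slide":[3.9,1.7,0],"yaw":0},{"grip":1,"slide":[3.9,1.7,0],"yaw":0},{"grip":1,"slide":[3.9,1.7,0],"yaw":0},{"grip":1,"slide":[3.9,1.7,0],"yaw":0},{"grip":1,"slide":[3.9,1.7,0],"yaw":0}]' 
python3 -m jog '[{"grip":1,"slide":[3.9,1.7,0],"yaw":0},{"grip":1,"slide":[3.7,1.7,0],"yaw":0},{"grip":1,"slide":[0,0,0],"yaw":0},{"grip":1,"slide":[0,0,0],"yaw":0},{"grip":1,"slide":[0,0,0],"yaw":0}]' >/dev/null
python3 go.py 0.5533 0.270 0.125
python3 - <<'E'
from h import *
a=manip.camera("top");b=manip.camera("side")
d=pick("short_weight","side",(.5533,.27,.14))
z=manip.get_obs()["position"][2]-.0778
if d: print(z,fit("short_weight",{"side":d["region"]},(.5533,.27),z=z))
cv2.imwrite("pics/s4.png",cv2.resize(b[220:370,240:440],None,fx=3,fy=3))
E
```

```text
clock: 22.75
position: [0.5191, 0.1952, 0.1975]
ee_rot: [0.707, 0.707, 0.0, -0.0]
ft_force: [1.1, 0.5, -1.1]
grip_width: 0.24
grasp_force: 25.1
t 23.25 pos [0.5527 0.2682 0.1974] slide cm [0.18 0.07 7.24] tool-y deg -0.07 tool z [-0.    -0.001 -1.   ] w 0.244 F [ 1.   0.7 -0.7] gf 25.1
0.11992869342388789 (array([0.55274012, 0.267026  ]), np.float64(0.8634487198909258))
```

View pics/s4.png

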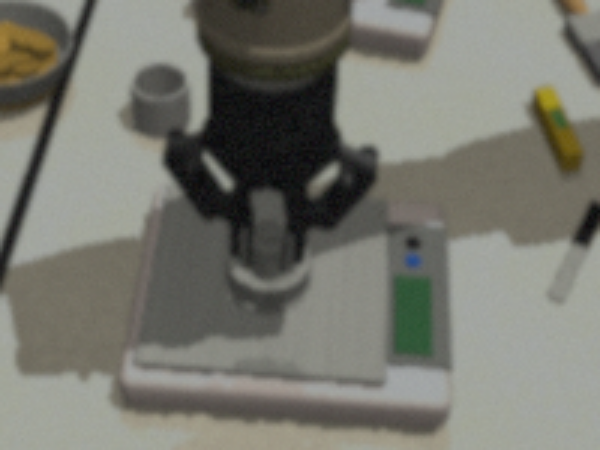

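The crop shows the short weight hanging upright between the fingers at about (268,225) in the crop, held above the pan. I'll lower it.

```bash
python3 -m jog '[{"grip":1,"slide":[0.2,0.05,2.5],"yaw":0},{"grip":1,"slide":[0,0,2.5],"yaw":0},{"grip":1,"slide":[0,0,1.2],"yaw":0},{"grip":1,"slide":[0,0,0.6],"yaw":0},{"grip":1,"slide":[0,0,0],"yaw":0},{"grip":1,"slide":[0,0,0],"yaw":0}]' 
python3 -m jog '[{"grip":1,"slide":[0,0,0.1],"yaw":0},{"grip":1,"slide":[0,0,0.1],"yaw":0},{"grip":1,"slide":[0,0,0],"yaw":0}]'
```

```text
clock: 24.0
position: [0.5538, 0.2715, 0.1305]
ee_rot: [0.707, 0.707, 0.001, 0.0]
ft_force: [-0.9, -0.4, -1.1]
grip_width: 0.244
grasp_force: 25.1
clock: 24.3
position: [0.5533, 0.2715, 0.1276]
ee_rot: [0.707, 0.707, 0.0, -0.0]
ft_force: [0.1, 1.6, -1.1]
grip_width: 0.242
grasp_force: 25.1
```

```bash
python3 -m jog '[{"grip":1,"slide":[0,0,0.15],"yaw":0},{"grip":1,"slide":[0,0,0],"yaw":0}]'; python3 -m jog '[{"grip":1,"slide":[0,0,0.1],"yaw":0},{"grip":1,"slide":[0,0,0],"yaw":0}]' ;python3 -m jog '[{"grip":1,"slide":[0,0,0.1],"yaw":0},{"grip":1,"slide":[0,0,0],"yaw":0}]'
```

```text
clock: 24.5
position: [0.5531, 0.2714, 0.1258]
ee_rot: [0.707, 0.707, -0.0, -0.0]
ft_force: [0.8, -0.2, -1.3]
grip_width: 0.247
grasp_force: 25.1
clock: 24.7
position: [0.5532, 0.2714, 0.1247]
ee_rot: [0.707, 0.707, -0.0, -0.0]
ft_force: [-0.4, 0.6, -1.5]
grip_width: 0.242
grasp_force: 25.1
clock: 24.9
position: [0.5533, 0.2715, 0.1242]
ee_rot: [0.707, 0.707, 0.0, -0.0]
ft_force: [-1.5, -1.6, 2.7]
grip_width: 0.243
grasp_force: 25.5
```

```bash
python3 -m jog '[{"grip":0.3,"slide":[0,0,0],"yaw":0},{"grip":0,"slide":[0,0,0],"yaw":0},{"grip":-0.4,"slide":[0,0,0],"yaw":0},{"grip":-0.4,"slide":[0,0,0],"yaw":0},{"grip":-0.4,"slide":[0,0,-2],"yaw":0},{"grip":-0.4,"slide":[0,0,-4],"yaw":0},{"grip":-1,"slide":[0,0,-4],"yaw":0},{"grip":-1,"slide":[-4.4,2,0],"yaw":0}]'
python3 -m jog '[{"grip":-1,"slide":[-4.4,2,0],"yaw":0},{"grip":-1,"slide":[-4.4,2,0],"yaw":0},{"grip":-1,"slide":[-4.4,2,0],"yaw":0},{"grip":-1,"slide":[-4.4,2,0],"yaw":0},{"grip":-1,"slide":[-4.4,1.8,0],"yaw":0},{"grip":-1,"slide":[0,0,0],"yaw":-0.14},{"grip":-1,"slide":[0,0,0],"yaw":-0.14},{"grip":-1,"slide":[0,0,0],"yaw":-0.14}]'
python3 -m jog '[{"grip":-1,"slide":[0,0,0],"yaw":-0.144},{"grip":-1,"slide":[0,0,0],"yaw":-0.144},{"grip":-1,"slide":[0,0,0],"yaw":-0.144},{"grip":-1,"slide":[0,0,0],"yaw":-0.144},{"grip":-1,"slide":[0,0,0],"yaw":-0.144},{"grip":-1,"slide":[0,0,0],"yaw":-0.144},{"grip":-1,"slide":[0,0,0],"yaw":-0.144},{"grip":-1,"slide":[0,0,0],"yaw":-0.143}]' >/dev/null
python3 -m jog '[{"grip":-1,"slide":[0,0,0],"yaw":0},{"grip":-1,"slide":[0,0,0],"yaw":0}]' >/dev/null
python3 - <<'E'
from h import *
a=manip.camera("top");b=manip.camera("side")
def see(t,g,z):
    ms={n:d["region"] for n in("top","side") if (d:=pick(t,n,g))}
    for S in [{k:v} for k,v in ms.items()]:
        x,q=fit(t,S,g,z=z); print(t,list(S),x.round(4),round(q/len(S),2))
see("narrow_disc",(.556,.212,.076),.066)
see("short_weight",(.553,.2715,.066),.046)
see("cup",(.671,.007,.02),0)
cv2.imwrite("pics/s5.png",np.hstack([cv2.resize(b[270:370,270:400],None,fx=3,fy=3),cv2.resize(a[195:295,195:275],None,fx=3,fy=3)]))
E
python3 go.py 0.671 0.0068 0.08
```

```text
clock: 25.7
position: [0.573, 0.2352, 0.2296]
ee_rot: [0.703, 0.711, 0.005, -0.001]
ft_force: [1.3, 0.0, 0.0]
grip_width: 0.993
grasp_force: 0.0
clock: 26.5
position: [0.6713, 0.007, 0.2236]
ee_rot: [0.542, 0.84, -0.0, -0.0]
ft_force: [0.0, 0.7, 0.4]
grip_width: 1.003
grasp_force: 0.0
narrow_disc ['top'] [0.5538 0.2116] 0.94
narrow_disc ['side'] [0.5553 0.21  ] 0.83
short_weight ['top'] [0.5511 0.2739] 0.9
short_weight ['side'] [0.5531 0.2702] 0.93
cup ['side'] [0.6708 0.0092] 0.94
t 27.9 pos [0.6712 0.0075 0.2239] slide cm [ 0.02 -0.07 14.39] tool-y deg 89.98 tool z [ 0.  0. -1.] w 0.999 F [ 0.4 -0.5 -0.7] gf 0.0
```

View pics/s5.png

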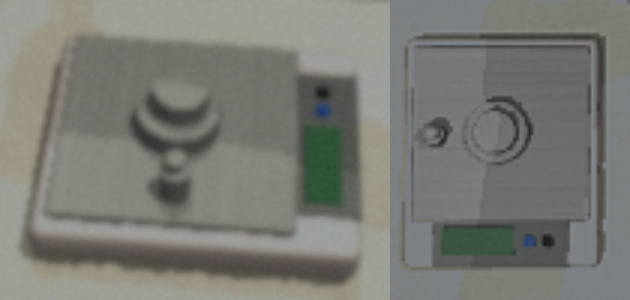

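The short weight stands upright to the left of the stack with a clear gap. Next is the cup.

```bash
python3 -m jog '[{"grip":-1,"slide":[0,0.05,4],"yaw":0},{"grip":-1,"slide":[0,0,4],"yaw":0},{"grip":-1,"slide":[0,0,4],"yaw":0},{"grip":-1,"slide":[0,0,2.4],"yaw":0},{"grip":-1,"slide":[0,0,0],"yaw":0},{"grip":-1,"slide":[0,0,0],"yaw":0}]'
python3 -m jog '[{"grip":1,"slide":[0,0,0],"yaw":0},{"grip":1,"slide":[0,0,0],"yaw":0},{"grip":1,"slide":[0,0,0],"yaw":0},{"grip":1,"slide":[0,0,0],"yaw":0},{"grip":1,"slide":[0,0,0],"yaw":0},{"grip":1,"slide":[0,0,0],"yaw":0}]' 22
python3 go.py 0.671 0.0068 0.08
```

```text
clock: 28.5
position: [0.6716, 0.0079, 0.0806]
ee_rot: [0.0, 1.0, 0.0, 0.0]
ft_force: [0.3, -0.5, 0.8]
grip_width: 1.0
grasp_force: 0.0
clock: 29.1
position: [0.6721, 0.008, 0.0818]
ee_rot: [-0.0, 1.0, 0.0, 0.001]
ft_force: [-1.6, -0.2, 5.5]
grip_width: 0.588
grasp_force: 22.2
t 29.1 pos [0.6721 0.008  0.0818] slide cm [ 0.11 -0.12  0.18] tool-y deg 90.01 tool z [ 0.003  0.    -1.   ] w 0.588 F [-1.6 -0.2  5.5] gf 22.2
```

```bash
python3 -m jog '[{"grip":1,"slide":[0,0,-3],"yaw":0},{"grip":1,"slide":[0,0,-4.5],"yaw":0},{"grip":1,"slide":[0,0,-4],"yaw":0},{"grip":1,"slide":[2.3,-4.2,0],"yaw":0},{"grip":1,"slide":[2.3,-4.2,0],"yaw":0},{"grip":1,"slide":[2.3,-4.2,0],"yaw":0},{"grip":1,"slide":[2.3,-4.2,0],"yaw":0},{"grip":1,"slide":[2.3,-4.2,0],"yaw":0}]' 
python3 -m jog '[{"grip":1,"slide":[0,0,0],"yaw":0},{"grip":1,"slide":[0,0,0],"yaw":0},{"grip":1,"slide":[0,0,0],"yaw":0}]' >/dev/null
python3 go.py 0.5555 -0.2055 0.127
```

```text
clock: 29.9
position: [0.5553, -0.2037, 0.1959]
ee_rot: [-0.0, 1.0, -0.0, 0.001]
ft_force: [0.9, 0.3, -0.1]
grip_width: 0.59
grasp_force: 23.3
t 30.2 pos [ 0.557  -0.2008  0.1953] slide cm [ 0.16 -0.47  6.83] tool-y deg 90.1 tool z [ 0.001  0.001 -1.   ] w 0.589 F [0.9 0.7 0.2] gf 23.3
```

```bash
python3 -m jog '[{"grip":1,"slide":[0.15,-0.45,2.5],"yaw":0},{"grip":1,"slide":[0,0,2.5],"yaw":0},{"grip":1,"slide":[0,0,1.0],"yaw":0},{"grip":1,"slide":[0,0,0.3],"yaw":0},{"grip":1,"slide":[0,0,0],"yaw":0},{"grip":1,"slide":[0,0,0],"yaw":0}]' 
python3 -m jog '[{"grip":1,"slide":[0,0,0.2],"yaw":0},{"grip":1,"slide":[0,0,0.1],"yaw":0},{"grip":1,"slide":[0,0,0],"yaw":0}]'
```

```text
clock: 30.8
position: [0.5556, -0.2064, 0.133]
ee_rot: [-0.0, 1.0, -0.0, 0.001]
ft_force: [0.5, 0.0, -0.7]
grip_width: 0.593
grasp_force: 23.3
clock: 31.1
position: [0.5548, -0.2066, 0.129]
ee_rot: [-0.0, 1.0, 0.0, 0.0]
ft_force: [-0.5, -0.1, -1.2]
grip_width: 0.591
grasp_force: 23.3
```

```bash
python3 -m jog '[{"grip":1,"slide":[0,0.05,0.1],"yaw":0},{"grip":1,"slide":[0,0,0],"yaw":0}]'; python3 -m jog '[{"grip":1,"slide":[0,0,0.1],"yaw":0},{"grip":1,"slide":[0,0,0],"yaw":0}]' ;python3 -m jog '[{"grip":1,"slide":[0,0,0.1],"yaw":0},{"grip":1,"slide":[0,0,0],"yaw":0}]'
```

```text
clock: 31.3
position: [0.5548, -0.206, 0.1279]
ee_rot: [-0.0, 1.0, 0.0, 0.0]
ft_force: [0.1, 0.1, -0.0]
grip_width: 0.588
grasp_force: 23.3
clock: 31.5
position: [0.5548, -0.2061, 0.1277]
ee_rot: [-0.0, 1.0, 0.0, 0.0]
ft_force: [-4.2, 2.0, 9.3]
grip_width: 0.589
grasp_force: 23.9
clock: 31.7
position: [0.5548, -0.2061, 0.1277]
ee_rot: [-0.0, 1.0, 0.0, 0.0]
ft_force: [-9.1, 3.4, 18.6]
grip_width: 0.59
grasp_force: 24.6
```

```bash
python3 -m jog '[{"grip":1,"slide":[0,0,-0.15],"yaw":0},{"grip":-0.4,"slide":[0,0,0],"yaw":0},{"grip":-1,"slide":[0,0,0],"yaw":0},{"grip":-1,"slide":[0,0,0],"yaw":0},{"grip":-1,"slide":[0,0,0],"yaw":0},{"grip":-1,"slide":[0,0,-3],"yaw":0},{"grip":-1,"slide":[0,0,-4.5],"yaw":0},{"grip":-1,"slide":[0,0,-3],"yaw":0}]'
python3 -m jog '[{"grip":-1,"slide":[0,4.2,0],"yaw":0},{"grip":-1,"slide":[0,4.2,0],"yaw":0},{"grip":-0.6,"slide":[0,4.2,0],"yaw":0},{"grip":-0.6,"slide":[0,4.2,0],"yaw":0},{"grip":-0.6,"slide":[0,4.0,0],"yaw":0},{"grip":-0.6,"slide":[0,0,0],"yaw":0},{"grip":-0.6,"slide":[0,0,0],"yaw":0}]'
python3 - <<'E'
from h import *
a=manip.camera("top");b=manip.camera("side")
def see(t,g,z):
    ms={n:d["region"] for n in("top","side") if (d:=pick(t,n,g))}
    for S in [{k:v} for k,v in ms.items()]:
        x,q=fit(t,S,g,z=z); print(t,list(S),x.round(4),round(q/len(S),2))
see("cup",(.5545,-.2055,.066),.046)
see("tall_weight",(.5535,.0023,.03),0)
see("round_scale",(.5545,-.2055,.03),0)
E
python3 go.py 0.5535 0.0023 0.088
```

```text
clock: 32.5
position: [0.5551, -0.2064, 0.2349]
ee_rot: [0.0, 1.0, -0.0, 0.001]
ft_force: [1.3, 0.3, -0.5]
grip_width: 1.001
grasp_force: 0.0
clock: 33.2
position: [0.5547, 0.0027, 0.2323]
ee_rot: [-0.001, 1.0, -0.0, -0.0]
ft_force: [-0.1, 0.3, -0.0]
grip_width: 0.799
grasp_force: 0.0
cup ['top'] [ 0.5515 -0.2077] 0.94
cup ['side'] [ 0.5408 -0.2139] 0.37
tall_weight ['side'] [0.5543 0.0023] 0.92
round_scale ['top'] [ 0.553  -0.2013] 0.8
round_scale ['side'] [ 0.5555 -0.2049] 0.73
t 33.6 pos [0.5547 0.0012 0.2324] slide cm [ 0.12  0.11 14.44] tool-y deg 89.95 tool z [ 0. -0. -1.] w 0.8 F [ 1.1  0.3 -0.2] gf 0.0
```

```bash
python3 -m jog '[{"grip":-0.6,"slide":[0.05,0.1,4],"yaw":0},{"grip":-0.6,"slide":[0,0,4],"yaw":0},{"grip":-0.6,"slide":[0,0,4],"yaw":0},{"grip":-0.6,"slide":[0,0,2.8],"yaw":0},{"grip":-0.6,"slide":[0,0,0],"yaw":0},{"grip":-0.6,"slide":[0,0,0],"yaw":0}]'
python3 -m jog '[{"grip":1,"slide":[0,0,0],"yaw":0},{"grip":1,"slide":[0,0,0],"yaw":0},{"grip":1,"slide":[0,0,0],"yaw":0},{"grip":1,"slide":[0,0,0],"yaw":0},{"grip":1,"slide":[0,0,0],"yaw":0},{"grip":1,"slide":[0,0,0],"yaw":0}]' 40
python3 -m jog '[{"grip":1,"slide":[0,0,-3],"yaw":0},{"grip":1,"slide":[0,0,-4.5],"yaw":0},{"grip":1,"slide":[0,0,-4],"yaw":0},{"grip":1,"slide":[0,0,-1],"yaw":0},{"grip":1,"slide":[0,0,0],"yaw":0}]'
```

```text
clock: 34.2
position: [0.5545, 0.0027, 0.085]
ee_rot: [0.0, 1.0, -0.0, -0.0]
ft_force: [-0.1, 1.0, 0.8]
grip_width: 0.804
grasp_force: 0.0
clock: 34.8
position: [0.5551, 0.003, 0.086]
ee_rot: [-0.0, 1.0, 0.0, 0.001]
ft_force: [-1.7, -0.2, 7.7]
grip_width: 0.337
grasp_force: 38.9
clock: 35.3
position: [0.555, 0.003, 0.2114]
ee_rot: [-0.0, 1.0, 0.0, 0.002]
ft_force: [-0.3, 0.6, -3.7]
grip_width: 0.335
grasp_force: 40.3
```

```bash
python3 - <<'E'
from h import *
a=manip.camera("top");b=manip.camera("side")
for n in ("top","side"):
    d=pick("cup",n,(.5535,-.2065,.066))
    if d: print(n,d["centre"],fit("cup",{n:d["region"]},(.554,-.2055),z=.046))
p=[.5545,-.2053,-.17]; rr=a.copy()
for m,z in((cyl((.087,.046)),0),(cyl((.025,.091)),0)):
    cv2.polylines(rr,[np.round(hull(place(m,p),"top")*8).astype(np.int32)],True,(0,0,255),1,shift=3)
k=dict(fx=4,fy=4,interpolation=2)
cv2.imwrite("pics/s6.png",np.hstack([cv2.resize(a[200:290,335:415],None,**k),cv2.resize(rr[200:290,335:415],None,**k)]))
E
python3 go.py 0.6094 -0.2155 0.13
```

```text
top [375.2, 246.2] (array([ 0.55285449, -0.20726804]), np.float64(0.8520805258381232))
side [352.6, 194.6] (array([ 0.54185379, -0.20984015]), np.float64(0.31432566811684276))
t 35.5 pos [0.5533 0.0029 0.2075] slide cm [ -5.63 -21.84   7.74] tool-y deg 90.02 tool z [-0.003 -0.    -1.   ] w 0.334 F [ 1.1  0.5 -2.4] gf 40.3
```

View pics/s6.png

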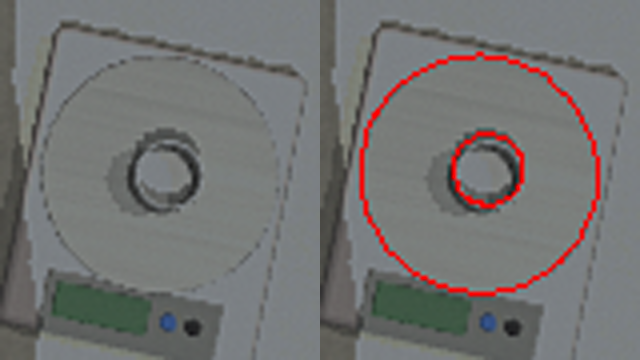

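The cup sits upright within about 3 mm of the pan's middle, as its rim shows at about (165,175) in the left crop. Now the tall weight goes behind it.

```bash
python3 -m jog '[{"grip":1,"slide":[-1.1,-4.4,0],"yaw":0},{"grip":1,"slide":[-1.1,-4.4,0],"yaw":0},{"grip":1,"slide":[-1.1,-4.4,0],"yaw":0},{"grip":1,"slide":[-1.1,-4.4,0],"yaw":0},{"grip":1,"slide":[-1.1,-4.4,0],"yaw":0},{"grip":1,"slide":[0,0,0],"yaw":0},{"grip":1,"slide":[0,0,0],"yaw":0},{"grip":1,"slide":[0,0,0],"yaw":0}]' >/dev/null
python3 go.py 0.609 -0.216 0.132
```

```text
t 36.3 pos [ 0.609  -0.2157  0.208 ] slide cm [-0.01 -0.04  7.6 ] tool-y deg 90.09 tool z [-0.002  0.001 -1.   ] w 0.34 F [ 0.4  0.2 -2.5] gf 40.4
```

```bash
python3 -m jog '[{"grip":1,"slide":[0,0,2.5],"yaw":0},{"grip":1,"slide":[0,0,2.5],"yaw":0},{"grip":1,"slide":[0,0,1.5],"yaw":0},{"grip":1,"slide":[0,0,0.6],"yaw":0},{"grip":1,"slide":[0,0,0],"yaw":0},{"grip":1,"slide":[0,0,0],"yaw":0}]' 
python3 -m jog '[{"grip":1,"slide":[0,0,0.15],"yaw":0},{"grip":1,"slide":[0,0,0],"yaw":0}]'
```

```text
clock: 36.9
position: [0.6098, -0.217, 0.1395]
ee_rot: [-0.0, 1.0, -0.0, 0.001]
ft_force: [-0.1, -0.0, -2.6]
grip_width: 0.336
grasp_force: 40.4
clock: 37.1
position: [0.6095, -0.2172, 0.1376]
ee_rot: [-0.0, 1.0, -0.0, 0.001]
ft_force: [-0.7, -0.1, -2.2]
grip_width: 0.338
grasp_force: 40.4
```

```bash
python3 -m jog '[{"grip":1,"slide":[0,0,0.25],"yaw":0},{"grip":1,"slide":[0,0,0],"yaw":0}]'; python3 -m jog '[{"grip":1,"slide":[0,0,0.15],"yaw":0},{"grip":1,"slide":[0,0,0],"yaw":0}]' ;python3 -m jog '[{"grip":1,"slide":[0,0,0.12],"yaw":0},{"grip":1,"slide":[0,0,0],"yaw":0}]'
```

```text
clock: 37.3
position: [0.6092, -0.217, 0.1342]
ee_rot: [-0.0, 1.0, 0.0, -0.0]
ft_force: [-0.4, 0.4, -1.8]
grip_width: 0.336
grasp_force: 40.4
clock: 37.5
position: [0.6091, -0.217, 0.1326]
ee_rot: [-0.0, 1.0, 0.0, -0.0]
ft_force: [0.9, 0.2, -2.8]
grip_width: 0.34
grasp_force: 40.4
clock: 37.7
position: [0.6094, -0.2171, 0.1322]
ee_rot: [-0.0, 1.0, 0.0, 0.0]
ft_force: [-2.3, 1.4, 2.7]
grip_width: 0.336
grasp_force: 40.8
```

Contact. I'll release, rise and look.

```bash
python3 -m jog '[{"grip":0.2,"slide":[0,0,0],"yaw":0},{"grip":-0.2,"slide":[0,0,0],"yaw":0},{"grip":-0.5,"slide":[0,0,0],"yaw":0},{"grip":-0.5,"slide":[0,0,0],"yaw":0},{"grip":-0.5,"slide":[0,0,-3],"yaw":0},{"grip":-0.5,"slide":[0,0,-4.5],"yaw":0},{"grip":-0.5,"slide":[0,0,-4.5],"yaw":0},{"grip":-0.5,"slide":[0,0,0],"yaw":0}]'
python3 -m jog '[{"grip":-0.5,"slide":[0,4.5,0],"yaw":0},{"grip":-0.5,"slide":[0,4.5,0],"yaw":0},{"grip":-0.5,"slide":[1,4.5,0],"yaw":0},{"grip":-0.5,"slide":[1,4.5,0],"yaw":0},{"grip":-0.5,"slide":[1,4,0],"yaw":0},{"grip":-0.5,"slide":[1,0,0],"yaw":0},{"grip":-0.5,"slide":[0,0,0],"yaw":0}]' >/dev/null
python3 - <<'E'
from h import *
a=manip.camera("top");b=manip.camera("side")
def see(t,g,z):
    for n in("top","side"):
        d=pick(t,n,g)
        if d: x,q=fit(t,{n:d["region"]},g,z=z); print(t,n,x.round(4),round(q,2))
see("cup",(.5535,-.2065,.066),.046); see("tall_weight",(.608,-.2165,.066),.046)
see("narrow_disc",(.555,.212,.076),.066); see("short_weight",(.553,.2715,.066),.046)
k=dict(fx=4,fy=4,interpolation=2)
c=[cv2.resize(a[200:290,335:415],None,**k),cv2.resize(a[200:290,195:275],None,**k)]
cv2.imwrite("pics/f1.png",np.hstack(c)); cv2.imwrite("pics/f2.png",cv2.resize(b[140:380,230:430],None,fx=2.5,fy=2.5))
E
```

```text
clock: 38.5
position: [0.6115, -0.2182, 0.259]
ee_rot: [0.0, 1.0, -0.001, 0.005]
ft_force: [0.9, -0.6, -0.1]
grip_width: 0.751
grasp_force: 0.0
cup top [ 0.5507 -0.207 ] 0.94
cup side [ 0.5516 -0.2089] 0.83
narrow_disc top [0.5525 0.2122] 0.9
narrow_disc side [0.5558 0.2106] 0.89
short_weight top [0.5524 0.2732] 0.58
short_weight side [0.5533 0.2698] 0.93
```

View pics/f1.png

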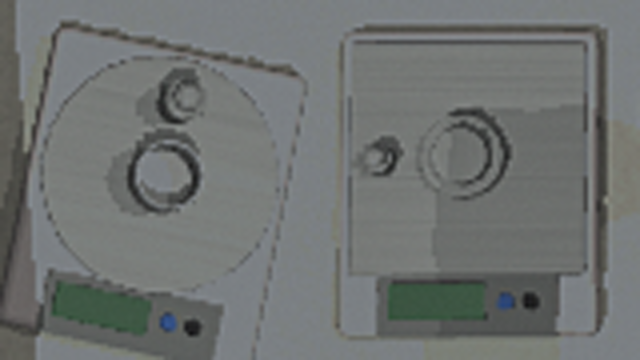

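View pics/f2.png

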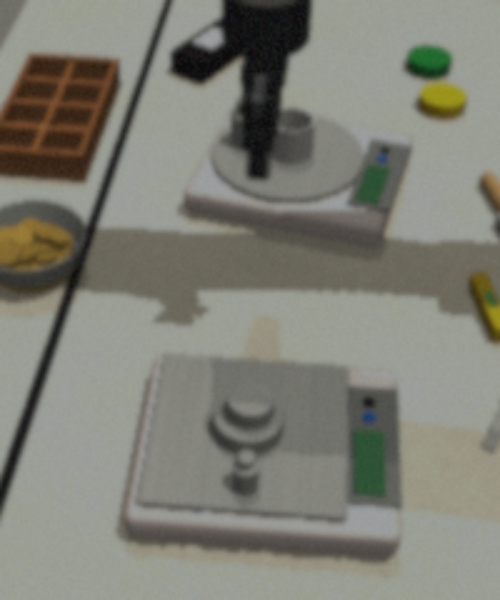

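The final views show everything in place:
- **Round pan:** the cup is upright in the middle, with its rim at about (165,175) in the first crop. The tall weight is straight behind it at about (183,96), clear of the cup and inside the pan edge.
- **Square pan:** the disc stack is centred, with the short weight to its left at about (378,158).

The robot is clear, so I'll hand in.

```bash
python3 -c "
from workcell import manip;print(manip.hand_in())"
```

```text
the job is handed in; nothing more can be done
None
```

Both scales are loaded as asked and the job is handed in at about 39 s; my first grip on the narrow disc missed, and the cup sits about 3 mm off the middle of the round pan.

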